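# Hook the stand neck into the back of a monitor and swing it home

### The arm

A 6-joint arm with a two-finger parallel gripper is mounted at the origin on the work surface. World frame = base frame: x ahead of the robot, y to its left, z up, the work surface at z = 0. Lengths are in mm, angles in rad, forces in N, time in s.
With the tool pointing down it reaches from about 400 to 925 mm from the base axis. Payload 3.4 kg.
Tool frame: the origin (TCP) lies between the finger pads; the fingertips stand 14 mm ahead of it and the grasp point (between the pads) lies 5 mm behind it (r.nose_length is the distance from the TCP to the fingertips, in mm); z points along the fingers, y is the direction in which the jaws open and shut (so a half turn about z gives the same grasp; the last joint's range is limited). The gripper opens to 85 mm and grips with 20 to 120 N. Pads are 22 mm wide; open, the fingers measure 114 mm over their backs; the gripper's body (76 mm by 85 mm) begins 54 mm behind the grasp point. The pads swing forward as they close: fully open they stand 13 mm farther back than shut.
Start: joints at [1.272, 0.307, 1.506, -0, 1.328, -0.073], TCP at [128.197, 560.532, 245.305] pointing down, gripper open.
Joint ranges: [-3.12, 3.12], [-1.05, 2.28], [0.14, 2.33], [-1.42, 4.57], [0.1, 2.73], [-2.68, 2.68]. Speed limits (rad/s): [2.57, 2.57, 3.14, 3.14, 3.14, 3.14].

### API

Orientations are given as a unit quaternion [x, y, z, w].
In Python, from rig import r gives the robot as it stands.
- The arm moves only by the shell command python3 -m pendant 'ROWS'. ROWS is JSON, a list of rows, each an object with "travel": the shift along the tool's x, y, z in cm, a list of three; "twist": the turn, a rotation vector about the tool's x, y, z in degrees, a list of three; "jaw": the closure in counts, from 0 (fully open) to 255 (shut). In form: [{"travel": [x, y, z], "twist": [ax, ay, az], "jaw": jaw}, ...]. A call has 1 to 12 rows; each row shifts and turns the commanded pose from where the row before left it, along the tool's axes as they then stand; what a row does not reach is not made up. A row lasts 1/10 s, in which the tool goes at most 50 mm and 8.59 degrees, less where a joint would pass 70% of its speed; a pose out of reach is approached as far as the arm can. A call with a gripper value outside its range is refused whole. The fingers move at their own pace and stop on an object; the grip force is fixed at half the most. Time passes only in rows, so rows that do not move let the fingers close. It gives the time, the measured TCP pose, the force and the opening at its end, in the units of the state.
- r.read_state(): the state, without advancing time (a new reading comes with each control period).
- r.grab_frame(name): name is "scene" or "top" or "wrist"; returns a dict with "img" (420x560x3 uint8, red, green, blue), "fx", "fy", "cx", "cy" (pixels), "R" (3x3) and "t" (3): a world point X has camera coordinates R X + t; the wrist camera has in their place "tool_from_camera" (4x4, takes a point from camera to tool coordinates, whose origin is the TCP and whose axes are the flange's). Camera axes: x right, y down, z forward; pixel columns grow to the right and rows downward; lengths in mm; the calibration is good to about 2 mm. A picture is of the moment at which its call begins: read the wrist's pose just before it. There is no depth.
- r.finish_job(): hands the job in, once; it reports no verdict.
The state is a dict: "t": time; "joint_pos": joint angles; "joint_vel": joint speeds; "joint_torque": joint torques, N m; "ee_pos": TCP position; "eef_rot": TCP orientation; "contact_force": force on the tool from outside, world axes, zero at the start; "wrist_torque": the same for the moment, N m; "grip_width": finger opening in mm.
Only numpy, scipy, OpenCV 4.12 (cv2) and the standard library are available. Lean on these libraries where they do the work, as an engineer would, in place of code of your own. Each camera call takes 0.05 s, during which the arm holds its last target. There are 200 camera calls.

### The job

The monitor lies face down on the bench: fit its stand neck. Hook the two upturned tabs under the lip of the pocket while the foot end is held well up, then swing the foot end down under control, without letting it drop, and press until the spring catch snaps over the plate and the neck sits fully home, and let go. Leave the jar, the tape, the screwdriver and the stand's base where they are.

Things in the scene. Friction and masses are not known exactly. Their poses are not given: they have to be found in the camera images.
- neck_grip (a point): The stand neck, lying level beside the monitor, left or right: a grey column 46 mm wide (y), 28 thick (z), 175 long (x), a steel plate under one end, a foot flange at the other. This point: middle of the column's width and thickness, the balance point (0.35 to 0.65 kg), at (95, 0, 44) mm in the neck's frame. x runs from plate to foot, z up out of the plate. Column ends: x -103, +72 from here.
- neck: The same neck; origin at the centre of the plate's underside, axes as neck_grip. Plate x -45 to 45, y -40 to 40, z 0 to 8 mm; a black hinge block, 40 wide, joins it to the column (z 30 to 58). Foot flange x 165 to 177, y -27 to 27, z 0 to 58: plate and foot rest on the bench.
- neck_tabs (a point): Mid-point between the tips of the neck's two steel tabs, at (-61, 0, 17) mm in its frame. The tabs, each 18 mm wide (centres y -22 and 22), 4 thick and 22 long, leave the plate's edge at x = -45 and rise at 40 degrees away from the column, reaching x -62, z 19.
- neck_plate (a point): Middle of the plate's lower edge on the column side, at (45, 0, 0) mm in the neck's frame. The catch snaps over this edge of the plate.
- monitor: The monitor, fixed, face down and level on a sheet of cardboard, its top edge nearest the robot; origin on the bench under its centre, x to its bottom edge, z up. Panel 306 (x) by 366 mm (y), back 24 mm above the bench; hump x -85 to 85, y -75 to 75, top 56 mm above the bench; the pocket is in the hump.
- pocket (a point): Centre of the pocket's steel floor, 34 mm above the bench, axes as the monitor. Pocket: x -46.5 (lip) to 46.5 (wall with the catch), y -43.5 to 43.5, walls 22 mm high. Home: the neck's origin at this point, its axes alike; play about +1.5, -2.5 mm in x, 3.5 either way in y. At home the column's underside is 8 mm above the hump, the foot clear of the panel.
- lip (a point): Middle of the lip's lower edge, at (-46.5, 0, 12) mm from pocket. Lip x -46.5 to -50; behind it a cavity 20 mm high back to x -66, full width but for a rib (y -7 to 7, 8 high, from x -47.5). Level, the upturned tabs are too tall to pass under: the foot end must be up over about 22 degrees, 30 to 35 is best. As the neck swings down they rise behind the lip and its plate moves some 5 mm further in.
- catch (a joint): Grey spring catch in the pocket's wall at x = 46.5 (m, 0 = sprung out, grows to 0.008 pushed back along +x). Juts 6 mm into the pocket, 32 wide, underside 9 mm above the floor, top sloping up to 21. The neck's weight alone does not pass it: a push of some 6 to 15 N down on the column near neck_grip snaps it over the plate; it then reads under 0.001.
- jar: Bystander: closed glass jar with a steel cap, 84 mm across, 125 mm tall, on the other side of the monitor from the neck; origin under its centre.
- base: Bystander: the stand's black base plate, 120 x 200 mm, 15 mm high, beyond the monitor; origin under its centre.
- tape: Bystander: roll of brown tape lying flat, 84 mm across, 48 mm high; origin under its centre.
- screwdriver: Bystander: screwdriver lying on the bench, 200 mm long; origin below its middle.
There are look-alikes about, which are no part of the job. What is shaped like the neck but green is not meant.

How it is judged:
By the outcome, as a careful person would: the job done as asked, in the order asked, and still so for the second after the job is handed in, with the robot touching nothing.
It also fails if it takes over 48 s, if anything falls off the work surface, if the arm or the gripper's body presses on something with over 40 N, if the wrist force passes 120 N, or if a joint passes its speed limit or range.

## Working session

There is one attempt and no reset: what is moved stays moved. The work goes in short steps, Python scripts to look and compute and a shell command to move; the robot and the scene stay as the last step left them, time stands still between calls to the robot, and variables do not carry over. Pictures are saved under pics/ and viewed, about 8 in all and at most 12, crops included, and the job is handed in when it is done.

```bash
mkdir -p pics; ls; python3 - <<'E'
from rig import r
import cv2
s=r.read_state(); print(s)
for n in ("scene","top"):
    f=r.grab_frame(n); cv2.imwrite(f"pics/{n}0.png",f["img"][:,:,::-1]); print(n,f["fx"],f["fy"],f["cx"],f["cy"],f["R"],f["t"])
    import pickle; pickle.dump(f,open(f"{n}0.pkl","wb"))
E
```

```text
pics
{'t': 0.0, 'joint_pos': array([ 1.27249008e+00,  3.07566446e-01,  1.50768241e+00, -1.37217154e-05,
        1.32839559e+00, -7.34877644e-02]), 'joint_vel': array([-0.00031444, -0.00072257,  0.00143694,  0.00077948,  0.00050362,
        0.00122443]), 'joint_torque': array([ 1.04419643e-03, -4.57547951e+01, -2.51904541e+01,  1.23205186e-05,
        1.31893944e-02, -1.45401675e-06]), 'ee_pos': array([128.00750684, 559.87901268, 244.38136111]), 'eef_rot': array([ 1.12170957e-01,  9.93688394e-01, -1.00945552e-03, -1.83071383e-04]), 'contact_force': array([-0.43726475, -0.2878312 , -0.71966282]), 'wrist_torque': array([-0.08388185,  0.00800544, -0.05107907]), 'grip_width': 85.44564584708365}
scene 406.1371476483522 406.1371476483522 281.0256148386024 208.92115246656098 [[ 0.76736668  0.64120235  0.00281413]
 [ 0.38096038 -0.45237996 -0.80636317]
 [-0.5157689   0.61984831 -0.591414  ]] [-389.99648806 -144.86128304 1215.43413243]
top 438.96127176708467 438.96127176708467 271.63994403812296 215.31845214735398 [[ 0.02778081 -0.99932986 -0.02383385]
 [-0.98293924 -0.02297279 -0.18249029]
 [ 0.18182046  0.02849695 -0.98291874]] [  11.12281446  479.31975496 1007.61242667]
```

View pics/top0.png

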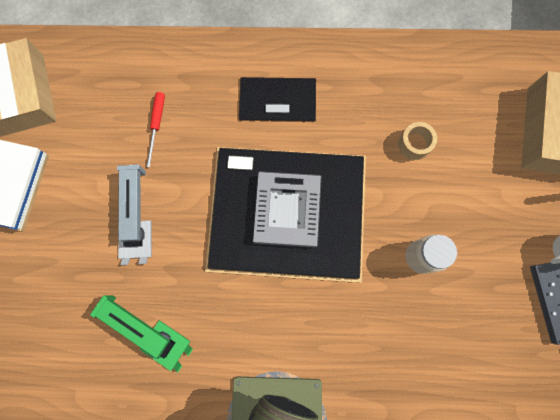

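View pics/scene0.png

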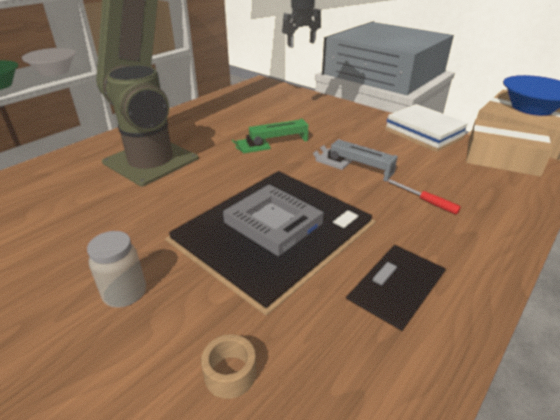

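The top view shows the grey neck at about (130,215), with its plate toward the robot at (135,245). The monitor hump is at (288,210), and the base, tape, jar and screwdriver are clear of both. The scene view agrees with this. Next I'll measure by masks.

```bash
cat > h.py <<'E'
import numpy as np, cv2, pickle
from scipy.spatial.transform import Rotation as Ro
def ray(f,uv,z):
    uv=np.atleast_2d(uv).astype(float)
    d=np.c_[(uv[:,0]-f["cx"])/f["fx"],(uv[:,1]-f["cy"])/f["fy"],np.ones(len(uv))]
    R=np.array(f["R"]);t=np.array(f["t"]); c=-R.T@t; D=d@R
    return c+D*((z-c[2])/D[:,2])[:,None]
def proj(f,X):
    p=np.atleast_2d(X)@np.array(f["R"]).T+np.array(f["t"]); return np.c_[f["fx"]*p[:,0]/p[:,2]+f["cx"],f["fy"]*p[:,1]/p[:,2]+f["cy"]]
def rect(a): 
    (c,s,ang)=cv2.minAreaRect(np.float32(a)); return c,s,ang
E
python3 - <<'E'
from h import *
f=pickle.load(open("top0.pkl","rb")); im=f["img"]
hsv=cv2.cvtColor(im,cv2.COLOR_RGB2HSV)
# grey: low saturation
g=((hsv[...,1]<75)&(hsv[...,2]>70)).astype(np.uint8)
n,l,st,ce=cv2.connectedComponentsWithStats(g)
for i in range(1,n):
    if st[i,4]>150: print(i,st[i],ce[i])
# panel: dark mask
d=(hsv[...,2]<60).astype(np.uint8); n,l,st,ce=cv2.connectedComponentsWithStats(d)
for i in range(1,n):
    if st[i,4]>3000:
        p=np.argwhere(l==i)[:,::-1]; X=ray(f,p,24); print("dark",st[i],rect(X[:,:2]))
a=cv2.resize(im[155:275,95:195],None,fx=4,fy=4,interpolation=cv2.INTER_CUBIC);b=cv2.resize(im[155:275,235:335],None,fx=4,fy=4,interpolation=cv2.INTER_CUBIC)
cv2.imwrite("pics/crop.png",np.hstack([a,b])[:,:,::-1])
E
```

```text
1 [    0     0   560    30 15404] [289.25532329  13.30511555]
2 [  0  43  18  77 924] [ 6.26406926 86.53679654]
6 [265 104  25   9 222] [276.94594595 107.98198198]
8 [   0  140   41   88 2386] [ 14.53310981 178.38600168]
10 [ 17 151  30  79 334] [ 31.74550898 190.41317365]
14 [227 155  27  15 359] [240.06128134 162.21727019]
19 [ 117  164   35  101 2499] [131.97839136 216.56582633]
20 [ 253  171   69   76 4484] [287.11975914 209.79571811]
27 [ 406  235   51   38 1553] [431.0598841  253.67160335]
28 [550 236  10  29 183] [556.01639344 251.26229508]
31 [535 263  25  82 993] [551.24874119 296.21752266]
41 [ 227  371  100   49 3220] [275.34099379 395.90745342]
dark [  208   149   155   129 12720] ((494.2335205078125, -12.224166870117188), (360.7496643066406, 301.36480712890625), 87.60040283203125)
```

View pics/crop.png

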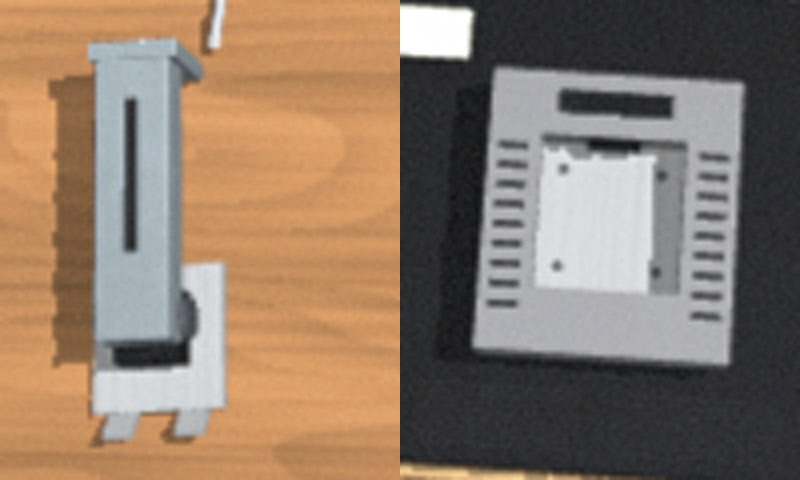

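The crop shows the neck's column top edges at crop x 96 and about 170, and its plate corners at (225,263), (225,410) and (92,412). The hump's top corners are at (495,67), (745,82), (730,365) and (472,350), and the pocket's dark catch is at (612,145), on the far side. That matches the expected axes.

```bash
python3 - <<'E'
from h import *
f=pickle.load(open("top0.pkl","rb"))
L=lambda a:np.array(a)/4.+[95-.4,155-.4]
Rr=lambda a:(np.array(a)-[400,0])/4.+[235-.4,155-.4]
hp=ray(f,Rr([(495,67),(745,82),(730,364),(472,350)]),56); print("hump",hp.round(1),hp.mean(0))
print([np.linalg.norm(hp[i]-hp[i-1]).round(1) for i in range(4)])
for i in range(4):
    e=hp[(i+1)%4]-hp[i]; print(np.degrees(np.arctan2(e[1],e[0])))
po=ray(f,Rr([(541,137),(688,145),(681,297),(533,290)]),56); print("pocket rim",po.mean(0))
pl=ray(f,L([(225,263),(225,410),(92,412)]),8); print("plate",pl.round(1),(pl[0]+pl[2])/2)
print(np.linalg.norm(pl[0]-pl[1]),np.linalg.norm(pl[2]-pl[1]))
co=ray(f,L([(96,57),(95,340),(88,45),(131,98),(129,251),(170,340)]),58); print("col",co.round(1))
# full dark panel outline
im=f["img"];hsv=cv2.cvtColor(im,cv2.COLOR_RGB2HSV)
# scene check
s=pickle.load(open("scene0.pkl","rb"))
print(proj(s,hp).round(0))
E
```

```text
hump [[583.9  58.2  56. ]
 [577.7 -92.5  56. ]
 [407.3 -85.   56. ]
 [411.8  65.9  56. ]] [495.21058007 -13.36042342  56.        ]
[np.float64(172.3), np.float64(150.8), np.float64(170.6), np.float64(151.0)]
-92.35691929062419
177.48964393055758
88.30637598981778
-2.583159044009731
pocket rim [493.40183338 -13.6097881   56.        ]
plate [[465.8 325.    8. ]
 [374.4 317.9   8. ]
 [371.1 400.    8. ]] [418.45487465 362.53344518   8.        ]
91.63967901217787 82.20971102762978
col [[582.6 398.5  58. ]
 [409.6 383.2  58. ]
 [590.  404.1  58. ]
 [557.3 374.8  58. ]
 [463.4 367.7  58. ]
 [410.7 338.6  58. ]]
[[323. 212.]
 [278. 244.]
 [223. 211.]
 [268. 184.]]
```

```bash
cat >> h.py <<'E'
from math import *
def T(p,R): M=np.eye(4); M[:3,:3]=R; M[:3,3]=p; return M
def cur(s): return T(s["ee_pos"],Ro.from_quat(s["eef_rot"]).as_matrix())
def toolR(yaw,tilt): # neck frame of yaw (deg), foot up by tilt; tool y = neck y, tool x=-neck x, z=-neck z
    return Ro.from_euler("ZY",[yaw,-tilt],degrees=True).as_matrix()@np.diag([-1,1,-1.])
def rows(A,B,n):
    D=np.linalg.inv(A)@B; w=Ro.from_matrix(D[:3,:3]).as_rotvec()/n; R=Ro.from_rotvec(w).as_matrix()
    S=sum(np.linalg.matrix_power(R,k) for k in range(n)); v=np.linalg.solve(S,D[:3,3])
    print(f"{n} rows travel cm {(v/10).round(3).tolist()} twist deg {np.degrees(w).round(3).tolist()}")
E
python3 - <<'E'
from h import *
from rig import r
A=cur(r.read_state()); rows(A,T([513,369.5,200],toolR(4.5,0)),11)
E
```

```text
11 rows travel cm [-3.651, -1.426, 0.405] twist deg [-0.009, -0.002, -1.58]
```

```bash
python3 -m pendant '[{"travel":[-3.65,-1.43,0.4],"twist":[0,0,-1.58],"jaw":0},{"travel":[-3.65,-1.43,0.4],"twist":[0,0,-1.58],"jaw":0},{"travel":[-3.65,-1.43,0.4],"twist":[0,0,-1.58],"jaw":0},{"travel":[-3.65,-1.43,0.4],"twist":[0,0,-1.58],"jaw":0},{"travel":[-3.65,-1.43,0.4],"twist":[0,0,-1.58],"jaw":0},{"travel":[-3.65,-1.43,0.4],"twist":[0,0,-1.58],"jaw":0},{"travel":[-3.65,-1.43,0.4],"twist":[0,0,-1.58],"jaw":0},{"travel":[-3.65,-1.43,0.4],"twist":[0,0,-1.58],"jaw":0},{"travel":[-3.65,-1.43,0.4],"twist":[0,0,-1.58],"jaw":0},{"travel":[-3.65,-1.43,0.4],"twist":[0,0,-1.58],"jaw":0},{"travel":[-3.65,-1.43,0.4],"twist":[0,0,-1.58],"jaw":0},{"travel":[0,0,0],"twist":[0,0,0],"jaw":0}]'
python3 - <<'E'
from h import *
from rig import r
s=r.read_state(); print(s["t"],s["ee_pos"],s["eef_rot"])
f=r.grab_frame("wrist"); print(f["fx"],f["cx"],f["cy"],np.array(f["tool_from_camera"]).round(3))
pickle.dump((s,f),open("w1.pkl","wb")); cv2.imwrite("pics/w1.png",f["img"][:,:,::-1])
E
```

```text
t: 1.3
ee_pos: [517.8, 367.6, 200.0]
eef_rot: [-0.037, 0.999, -0.001, 0.001]
contact_force: [-0.6, 0.3, -0.1]
grip_width: 85.4
1.3 [517.76612904 367.61374492 199.9797747 ] [-3.73844245e-02  9.99300349e-01 -5.95967163e-04  9.28151933e-04]
308.120693534707 280.3065775466692 206.860652876132 [[-1.0000e-03 -9.4900e-01 -3.1400e-01  8.0372e+01]
 [ 1.0000e+00 -0.0000e+00 -1.0000e-03  8.8700e-01]
 [ 1.0000e-03 -3.1400e-01  9.4900e-01 -1.2819e+02]
 [ 0.0000e+00  0.0000e+00  0.0000e+00  1.0000e+00]]
```

View pics/w1.png

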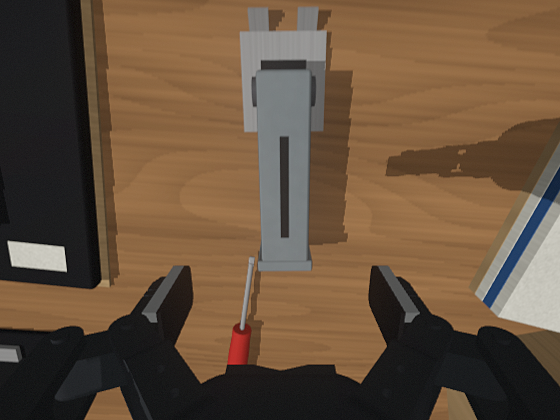

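The wrist view shows the plate's front corners at (240,31) and (327,31) and its rear corners at (244,131) and (324,131). The column top runs from (257,70)/(310,70) to (259,262)/(311,262). The screwdriver is off the foot at (250,260), clear of the grip point.

```bash
cat >> h.py <<'E'
def wf(s,f):
    M=np.linalg.inv(cur(s)@np.array(f["tool_from_camera"])); g=dict(f); g["R"]=M[:3,:3]; g["t"]=M[:3,3]; return g
E
python3 - <<'E'
from h import *
s,f=pickle.load(open("w1.pkl","rb")); g=wf(s,f)
p=ray(g,[(240,31),(327,31),(324,131),(244,131)],8); print("plate",p.round(1),p.mean(0).round(1))
print([np.linalg.norm(p[i]-p[i-1]).round(1) for i in range(4)])
c=ray(g,[(257,70),(310,70),(311,262),(259,262)],58); print("col",c.round(1))
sl=ray(g,[(284,137),(285,238)],58)
for a,b in [(p[0],p[3]),(p[1],p[2]),(c[0],c[3]),(c[1],c[2]),(sl[0],sl[1])]:
    e=b-a; print(np.degrees(np.arctan2(e[1],e[0])).round(2),np.linalg.norm(e).round(1))
E
```

```text
plate [[376.3 320.3   8. ]
 [370.4 400.2   8. ]
 [459.6 408.    8. ]
 [465.6 327.3   8. ]] [418. 364.   8.]
[np.float64(89.6), np.float64(80.0), np.float64(89.6), np.float64(80.9)]
col [[412.6 341.5  58. ]
 [409.5 384.   58. ]
 [581.6 403.1  58. ]
 [585.5 352.2  58. ]]
4.47 89.6
5.05 89.6
3.53 173.2
6.31 173.2
5.04 94.6
```

```bash
python3 - <<'E'
from h import *
from rig import r
A=cur(r.read_state()); rows(A,T([512.7,372,42],toolR(4.8,0)),5)
E
```

```text
5 rows travel cm [0.039, 0.078, 3.161] twist deg [-0.009, -0.012, -0.1]
```

```bash
python3 -m pendant '[{"travel":[0.04,0.08,3.16],"twist":[0,0,-0.1],"jaw":0},{"travel":[0.04,0.08,3.16],"twist":[0,0,-0.1],"jaw":0},{"travel":[0.04,0.08,3.16],"twist":[0,0,-0.1],"jaw":0},{"travel":[0.04,0.08,3.16],"twist":[0,0,-0.1],"jaw":0},{"travel":[0.04,0.08,3.16],"twist":[0,0,-0.1],"jaw":0},{"travel":[0,0,0],"twist":[0,0,0],"jaw":0},{"travel":[0,0,0],"twist":[0,0,0],"jaw":0},{"travel":[0,0,0],"twist":[0,0,0],"jaw":0}]'
```

```text
t: 2.15
ee_pos: [511.4, 374.5, 45.1]
eef_rot: [-0.044, 0.999, 0.001, 0.001]
contact_force: [0.1, -0.8, 0.3]
grip_width: 85.5
```

```bash
python3 -m pendant '[{"travel":[-0.1,-0.2,0.3],"twist":[0,0,0],"jaw":0},{"travel":[0,0,0],"twist":[0,0,0],"jaw":0}]';  python3 -m pendant '[{"travel":[0,0,0],"twist":[0,0,0],"jaw":120},{"travel":[0,0,0],"twist":[0,0,0],"jaw":120},{"travel":[0,0,0],"twist":[0,0,0],"jaw":200},{"travel":[0,0,0],"twist":[0,0,0],"jaw":255},{"travel":[0,0,0],"twist":[0,0,0],"jaw":255},{"travel":[0,0,0],"twist":[0,0,0],"jaw":255},{"travel":[0,0,0],"twist":[0,0,0],"jaw":255},{"travel":[0,0,0],"twist":[0,0,0],"jaw":255},{"travel":[0,0,0],"twist":[0,0,0],"jaw":255},{"travel":[0,0,0],"twist":[0,0,0],"jaw":255}]'
```

```text
t: 2.35
ee_pos: [512.7, 371.8, 41.6]
eef_rot: [-0.044, 0.999, 0.001, 0.001]
contact_force: [-0.2, -0.1, -0.7]
grip_width: 85.2
t: 3.35
ee_pos: [512.2, 371.4, 40.9]
eef_rot: [-0.044, 0.999, -0.0, 0.0]
contact_force: [-1.3, -2.5, 5.8]
grip_width: 45.1
```

```bash
cat >> h.py <<'E'
G=np.array([94.5,0,40.9]) # TCP in neck frame
PK=np.array([495,-13.3,34.]); PY=-2.45
def goal(x,z,tilt,y=0,PK=PK,PY=PY):  # neck origin at (x,y,z) from pocket
    Rn=Ro.from_euler("ZY",[PY,-tilt],degrees=True).as_matrix()
    o=PK+Ro.from_euler("Z",PY,degrees=True).as_matrix()@[x,y,z]
    return T(o+Rn@G,toolR(PY,tilt))
E
python3 - <<'E'
from h import *
from rig import r
A=cur(r.read_state()); B=A.copy(); B[2,3]+=120
C=goal(8,110,34); print(C[:3,3]); rows(A,B,4); rows(B,C,12)
E
python3 -m pendant '[{"travel":[0,0,-1],"twist":[0,0,0],"jaw":255},{"travel":[0,0,-3],"twist":[0,0,0],"jaw":255},{"travel":[0,0,-4],"twist":[0,0,0],"jaw":255},{"travel":[0,0,-4],"twist":[0,0,0],"jaw":255}]'
```

```text
[558.41504053 -16.01331701 230.7513661 ]
4 rows travel cm [-0.002, -0.001, -3.0] twist deg [-0.0, 0.0, -0.0]
12 rows travel cm [-0.442, -3.248, -0.468] twist deg [0.183, -2.826, 0.604]
t: 3.75
ee_pos: [510.5, 371.0, 159.9]
eef_rot: [-0.044, 0.999, -0.001, -0.002]
contact_force: [2.1, 0.3, -5.3]
grip_width: 45.2
```

```bash
python3 -m pendant '[{"travel":[-0.44,-3.25,-0.47],"twist":[0.18,-2.83,0.6],"jaw":255},{"travel":[-0.44,-3.25,-0.47],"twist":[0.18,-2.83,0.6],"jaw":255},{"travel":[-0.44,-3.25,-0.47],"twist":[0.18,-2.83,0.6],"jaw":255},{"travel":[-0.44,-3.25,-0.47],"twist":[0.18,-2.83,0.6],"jaw":255},{"travel":[-0.44,-3.25,-0.47],"twist":[0.18,-2.83,0.6],"jaw":255},{"travel":[-0.44,-3.25,-0.47],"twist":[0.18,-2.83,0.6],"jaw":255},{"travel":[-0.44,-3.25,-0.47],"twist":[0.18,-2.83,0.6],"jaw":255},{"travel":[-0.44,-3.25,-0.47],"twist":[0.18,-2.83,0.6],"jaw":255},{"travel":[-0.44,-3.25,-0.47],"twist":[0.18,-2.83,0.6],"jaw":255},{"travel":[-0.44,-3.25,-0.47],"twist":[0.18,-2.83,0.6],"jaw":255},{"travel":[-0.44,-3.25,-0.47],"twist":[0.18,-2.83,0.6],"jaw":255},{"travel":[-0.44,-3.25,-0.47],"twist":[0.18,-2.83,0.6],"jaw":255}]'
python3 -m pendant '[{"travel":[0,0,0],"twist":[0,0,0],"jaw":255},{"travel":[0,0,0],"twist":[0,0,0],"jaw":255}]'
python3 - <<'E'
from h import *
from rig import r
s=r.read_state(); A=cur(s); C=goal(8,110,34); print(s["ee_pos"],C[:3,3],np.degrees(Ro.from_matrix(A[:3,:3].T@C[:3,:3]).as_rotvec()),s["joint_pos"])
f=r.grab_frame("wrist"); pickle.dump((s,f),open("w2.pkl","wb")); cv2.imwrite("pics/w2.png",f["img"][:,:,::-1])
E
```

```text
t: 4.95
ee_pos: [555.8, -16.8, 228.9]
eef_rot: [0.02, 0.956, -0.006, 0.291]
contact_force: [-0.0, 1.2, -5.3]
grip_width: 45.0
t: 5.15
ee_pos: [555.8, -16.7, 228.7]
eef_rot: [0.022, 0.957, -0.006, 0.29]
contact_force: [-0.4, 0.2, -6.0]
grip_width: 45.1
[555.8215763  -16.72889105 228.68636467] [558.41504053 -16.01331701 230.7513661 ] [ 0.03415535 -0.25680939 -0.13610872] [-0.14191793  0.08786321  2.03175384  0.13124913  0.43867945 -1.76990557]
```

View pics/w2.png

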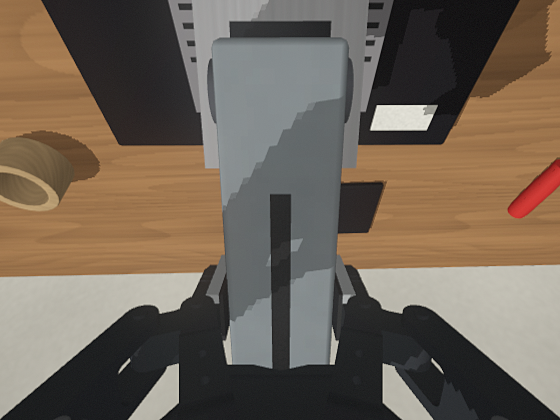

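The wrist view shows the neck held square. The panel's bottom-edge corners are at (118,145) and (443,145), and the pocket is hidden behind the plate. I'll use those corners as a cross-check on the monitor pose.

```bash
python3 - <<'E'
from h import *
from rig import r
s,f=pickle.load(open("w2.pkl","rb")); g=wf(s,f)
c=ray(g,[(118,145),(443,144)],24); print(c.round(1)); e=c[1]-c[0]; print(np.linalg.norm(e),np.degrees(np.arctan2(e[0],-e[1])), "centre implied", (c.mean(0)[:2]-153*np.array([cos(radians(PY)),sin(radians(PY))])).round(1))
t=r.grab_frame("top"); sc=r.grab_frame("scene"); pickle.dump((t,sc),open("v2.pkl","wb"))
a=cv2.resize(t["img"][120:290,200:370],None,fx=3,fy=3,interpolation=cv2.INTER_CUBIC)
b=cv2.resize(sc["img"][100:300,180:380],(510,510),interpolation=cv2.INTER_CUBIC)
cv2.imwrite("pics/v2.png",cv2.resize(np.hstack([a,b]),(800,400))[:,:,::-1])
E
```

```text
[[ 638.2 -200.8   24. ]
 [ 653.5  161.5   24. ]]
362.6410288036998 177.58501018942545 centre implied [493.  -13.1]
```

View pics/v2.png

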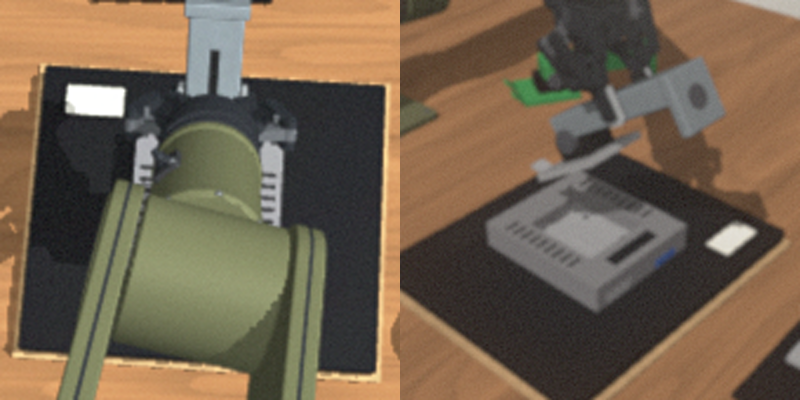

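Left, from the top: the arm is over the monitor. Right: the tilted neck is above the hump with its tabs leading. The monitor yaw is confirmed at -2.4°, with its centre near x 494. Next I'll descend on the column side of the lip.

```bash
sed -i 's/^PK=np.array(\[495/PK=np.array([494/' h.py; python3 - <<'E'
from h import *
from rig import r
A=cur(r.read_state()); rows(A,goal(18,32,34),4)
E
```

```text
4 rows travel cm [0.864, -0.023, 1.732] twist deg [0.029, -0.028, 0.015]
```

```bash
python3 -m pendant '[{"travel":[0.86,-0.02,1.73],"twist":[0.03,-0.03,0.02],"jaw":255},{"travel":[0.86,-0.02,1.73],"twist":[0.03,-0.03,0.02],"jaw":255},{"travel":[0.86,-0.02,1.73],"twist":[0.03,-0.03,0.02],"jaw":255},{"travel":[0.86,-0.02,1.73],"twist":[0.03,-0.03,0.02],"jaw":255},{"travel":[0,0,0],"twist":[0,0,0],"jaw":255},{"travel":[0,0,0],"twist":[0,0,0],"jaw":255},{"travel":[0,0,0],"twist":[0,0,0],"jaw":255}]'
python3 - <<'E'
from h import *
from rig import r
A=cur(r.read_state()); rows(A,goal(18,32,34),1);rows(A,goal(18,28,34),1)
sc=r.grab_frame("scene"); pickle.dump(sc,open("v3.pkl","wb"))
cv2.imwrite("pics/v3.png",cv2.resize(sc["img"][130:270,200:340],(700,600)[:1]*2 if 0 else (600,600),interpolation=cv2.INTER_CUBIC)[:,:,::-1])
# predicted pixels of neck features from kinematics
Gm=np.linalg.inv(T(G,np.diag([-1,1,-1.]))); N=A@Gm
for n,q in dict(tipL=(-62,31,19),tipR=(-62,-31,19),pfl=(-45,-40,8),prl=(45,-40,8),pfr=(-45,40,8)).items():
    X=(N@np.r_[q,1])[:3]; u=proj(sc,X)[0]; print(n,X.round(1),((u-[200,130])*600/140).round(0))
E
```

```text
t: 6.0
ee_pos: [569.2, -16.8, 154.7]
eef_rot: [0.021, 0.955, -0.007, 0.294]
contact_force: [1.0, -0.5, -5.8]
grip_width: 45.4
1 rows travel cm [0.257, 0.027, 0.064] twist deg [-0.034, 0.237, -0.004]
1 rows travel cm [0.482, 0.027, 0.395] twist deg [-0.034, 0.237, -0.004]
tipL [453.5  19.2  48.6] [294. 302.]
tipR [450.9 -42.8  48.6] [213. 351.]
pfl [470.7 -52.6  49.1] [228. 374.]
prl [545.  -55.8  99.7] [332. 354.]
pfr [474.2  27.3  49. ] [332. 309.]
```

View pics/v3.png

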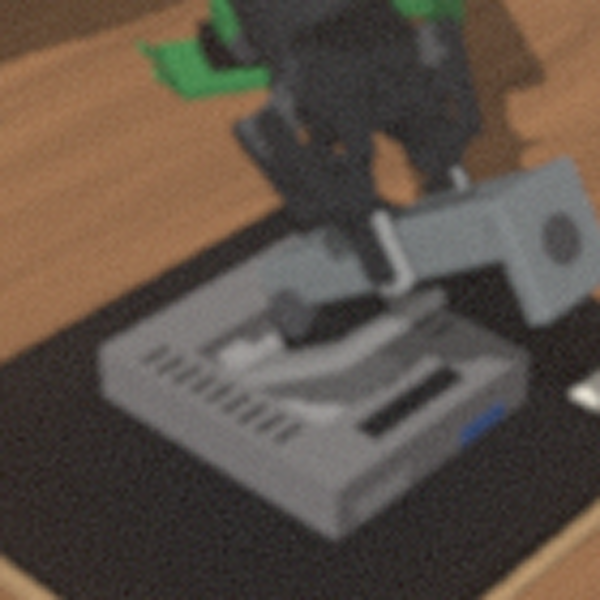

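The scene crop shows the plate dipping into the pocket. The tab tips are at about (225,350), against a predicted (213,351). Next I'll lower slightly and feel for the floor.

```bash
cat >> h.py <<'E'
def est(s):
    N=cur(s)@np.linalg.inv(T(G,np.diag([-1,1,-1.])))
    Rp=Ro.from_euler("Z",PY,degrees=True).as_matrix(); o=Rp.T@(N[:3,3]-PK); e=Ro.from_matrix(Rp.T@N[:3,:3]).as_euler("ZYX",degrees=True)
    return "x %.1f y %.1f z %.1f | yaw %.1f tilt %.2f roll %.1f | F "%(*o,e[0],-e[1],e[2])+str((Rp.T@s["contact_force"]).round(1))+" edge z %.1f tau "%(o[2]-45*sin(radians(-e[1])))+str(s["wrist_torque"].round(2))+" w %.1f t %.2f"%(s["grip_width"],s["t"])
E
cat > e.py <<'E'
from h import *
from rig import r
import sys
s=r.read_state(); print(est(s)); A=cur(s)
for a in sys.argv[1:]:
    *g,n=map(float,a.split(",")); rows(A,goal(*g),int(n)); A=goal(*g)
E
python3 e.py 17,28,34,1 
```

```text
x 20.2 y -0.5 z 34.0 | yaw -0.0 tilt 34.27 roll -0.0 | F [-0.  -0.3 -4.3] edge z 8.7 tau [ 0.09  0.68 -0.03] w 45.2 t 6.05
1 rows travel cm [0.583, 0.045, 0.36] twist deg [-0.047, 0.271, -0.012]
```

```bash
python3 -m pendant '[{"travel":[0.29,0.02,0.18],"twist":[0,0.13,0],"jaw":255},{"travel":[0.29,0.02,0.18],"twist":[0,0.13,0],"jaw":255},{"travel":[0,0,0],"twist":[0,0,0],"jaw":255},{"travel":[0,0,0],"twist":[0,0,0],"jaw":255}]'; python3 e.py 5,28,34,2 -2.5,27.5,34,2
```

```text
t: 6.45
ee_pos: [565.2, -16.9, 147.4]
eef_rot: [0.021, 0.956, -0.007, 0.291]
contact_force: [0.8, -0.3, -5.1]
grip_width: 45.1
x 15.6 y -0.4 z 26.8 | yaw -0.1 tilt 33.86 roll -0.0 | F [ 0.9 -0.2 -5.1] edge z 1.7 tau [ 0.04  0.69 -0.02] w 45.1 t 6.45
2 rows travel cm [0.41, 0.025, -0.358] twist deg [-0.034, -0.07, -0.04]
2 rows travel cm [0.325, 0.0, -0.189] twist deg [-0.0, -0.0, 0.0]
```

```bash
python3 -m pendant '[{"travel":[0.4,0.02,-0.33],"twist":[0,0,0],"jaw":255},{"travel":[0.4,0.02,-0.33],"twist":[0,0,0],"jaw":255},{"travel":[0,0,0],"twist":[0,0,0],"jaw":255},{"travel":[0,0,0],"twist":[0,0,0],"jaw":255}]'; python3 e.py -2.5,27.5,34,2
```

```text
t: 6.85
ee_pos: [554.8, -16.0, 148.5]
eef_rot: [0.021, 0.956, -0.007, 0.291]
contact_force: [0.2, -0.7, -4.8]
grip_width: 45.2
x 5.2 y 0.0 z 27.8 | yaw -0.1 tilt 33.87 roll -0.0 | F [ 0.2 -0.7 -4.8] edge z 2.8 tau [ 0.03  0.69 -0.01] w 45.2 t 6.85
2 rows travel cm [0.332, 0.003, -0.211] twist deg [-0.034, -0.066, -0.036]
```

```bash
python3 -m pendant '[{"travel":[0.3,0,-0.2],"twist":[0,0,0],"jaw":255},{"travel":[0.3,0,-0.2],"twist":[0,0,0],"jaw":255},{"travel":[0,0,0],"twist":[0,0,0],"jaw":255},{"travel":[0,0,0],"twist":[0,0,0],"jaw":255}]'; python3 e.py -2.5,27.5,34,2
python3 - <<'E'
from h import *
from rig import r
sc=r.grab_frame("scene"); cv2.imwrite("pics/v4.png",cv2.resize(sc["img"][150:260,210:320],(600,600),interpolation=cv2.INTER_CUBIC)[:,:,::-1])
E
```

```text
t: 7.25
ee_pos: [547.7, -15.6, 148.3]
eef_rot: [0.021, 0.956, -0.007, 0.291]
contact_force: [0.4, -0.5, -5.4]
grip_width: 45.2
x -1.9 y 0.0 z 27.7 | yaw -0.1 tilt 33.86 roll -0.0 | F [ 0.4 -0.5 -5.4] edge z 2.6 tau [-0.02  0.7   0.  ] w 45.2 t 7.25
2 rows travel cm [0.034, 0.002, -0.018] twist deg [-0.033, -0.07, -0.037]
```

View pics/v4.png

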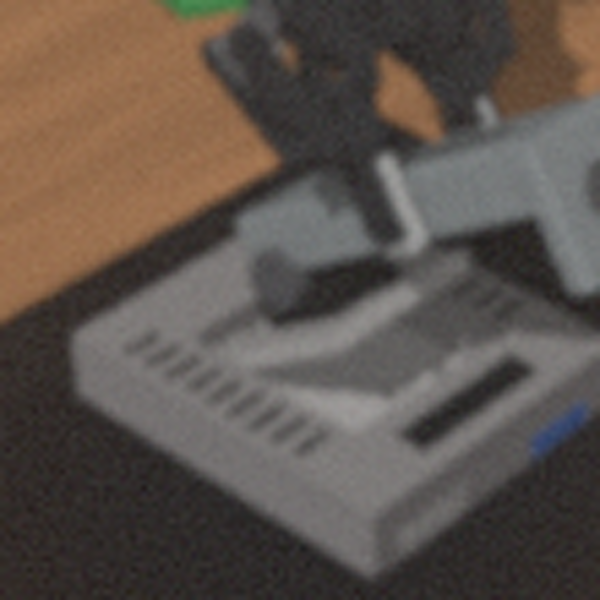

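The tabs have disappeared under the lip, around (200,330), with no contact force. Next I'll swing down in stages.

```bash
python3 e.py -1,20.5,24,5 0,12.7,15,5
```

```text
x -1.6 y 0.0 z 27.8 | yaw -0.1 tilt 33.88 roll -0.0 | F [-0.2 -0.9 -5.2] edge z 2.7 tau [0.03 0.68 0.  ] w 45.0 t 7.30
5 rows travel cm [-0.073, 0.002, 0.462] twist deg [-0.013, 1.977, -0.015]
5 rows travel cm [-0.088, -0.0, 0.452] twist deg [-0.0, 1.8, -0.0]
```

```bash
python3 -m pendant '[{"travel":[-0.07,0,0.46],"twist":[0,1.98,0],"jaw":255},{"travel":[-0.07,0,0.46],"twist":[0,1.98,0],"jaw":255},{"travel":[-0.07,0,0.46],"twist":[0,1.98,0],"jaw":255},{"travel":[-0.07,0,0.46],"twist":[0,1.98,0],"jaw":255},{"travel":[-0.07,0,0.46],"twist":[0,1.98,0],"jaw":255},{"travel":[0,0,0],"twist":[0,0,0],"jaw":255},{"travel":[0,0,0],"twist":[0,0,0],"jaw":255}]'; python3 e.py 0,12.4,15,5
```

```text
t: 8.0
ee_pos: [562.7, -16.3, 130.2]
eef_rot: [0.022, 0.978, -0.005, 0.208]
contact_force: [-0.8, -0.2, -6.3]
grip_width: 45.1
x -1.0 y 0.0 z 20.4 | yaw -0.1 tilt 24.01 roll -0.0 | F [-0.8 -0.3 -6.3] edge z 2.0 tau [ 0.05  0.49 -0.02] w 45.1 t 8.00
5 rows travel cm [-0.086, 0.001, 0.455] twist deg [-0.009, 1.803, -0.015]
```

```bash
python3 -m pendant '[{"travel":[-0.09,0,0.46],"twist":[0,1.8,0],"jaw":255},{"travel":[-0.09,0,0.46],"twist":[0,1.8,0],"jaw":255},{"travel":[-0.09,0,0.46],"twist":[0,1.8,0],"jaw":255},{"travel":[0,0,0],"twist":[0,0,0],"jaw":255}]'; python3 e.py; python3 -m pendant '[{"travel":[-0.09,0,0.46],"twist":[0,1.8,0],"jaw":255},{"travel":[-0.09,0,0.46],"twist":[0,1.8,0],"jaw":255},{"travel":[0,0,0],"twist":[0,0,0],"jaw":255},{"travel":[0,0,0],"twist":[0,0,0],"jaw":255}]';  python3 e.py 0,5.5,7,4
```

```text
t: 8.4
ee_pos: [571.1, -16.7, 118.6]
eef_rot: [0.022, 0.987, -0.004, 0.162]
contact_force: [0.4, 0.7, -4.8]
grip_width: 45.2
x 0.8 y -0.0 z 15.6 | yaw -0.1 tilt 18.66 roll -0.0 | F [ 0.4  0.7 -4.8] edge z 1.2 tau [-0.03  0.35  0.01] w 45.2 t 8.40
t: 8.8
ee_pos: [573.9, -16.7, 110.1]
eef_rot: [0.022, 0.991, -0.003, 0.13]
contact_force: [0.5, 0.0, -5.8]
grip_width: 44.9
x -0.7 y 0.1 z 12.1 | yaw -0.1 tilt 14.99 roll -0.0 | F [ 0.5  0.  -5.8] edge z 0.5 tau [-0.06  0.07  0.04] w 44.9 t 8.80
4 rows travel cm [-0.119, 0.0, 0.498] twist deg [-0.006, 1.999, -0.021]
```

```bash
python3 -m pendant '[{"travel":[-0.09,0,0.5],"twist":[0,2,0],"jaw":255},{"travel":[-0.09,0,0.5],"twist":[0,2,0],"jaw":255},{"travel":[0,0,0],"twist":[0,0,0],"jaw":255},{"travel":[0,0,0],"twist":[0,0,0],"jaw":255}]'; python3 e.py -0.3,5,7,2 -0.3,0.5,1,3
```

```text
t: 9.2
ee_pos: [578.3, -16.9, 100.9]
eef_rot: [0.022, 0.995, -0.002, 0.096]
contact_force: [1.2, -0.8, -4.8]
grip_width: 44.9
x -0.6 y 0.1 z 8.7 | yaw -0.1 tilt 11.01 roll -0.0 | F [ 1.2 -0.8 -4.8] edge z 0.1 tau [-0.05 -0.14 -0.05] w 44.9 t 9.20
2 rows travel cm [-0.12, 0.002, 0.52] twist deg [-0.011, 2.007, -0.043]
3 rows travel cm [-0.124, 0.0, 0.482] twist deg [-0.0, 2.0, -0.0]
```

```bash
python3 -m pendant '[{"travel":[-0.1,0,0.46],"twist":[0,2,0],"jaw":255},{"travel":[0,0,0],"twist":[0,0,0],"jaw":255},{"travel":[0,0,0],"twist":[0,0,0],"jaw":255}]'; python3 e.py;  python3 -m pendant '[{"travel":[-0.1,0,0.46],"twist":[0,2,0],"jaw":255},{"travel":[0,0,0],"twist":[0,0,0],"jaw":255},{"travel":[0,0,0],"twist":[0,0,0],"jaw":255}]'; python3 e.py -0.3,0,0,4
```

```text
t: 9.5
ee_pos: [580.3, -17.0, 96.8]
eef_rot: [0.022, 0.997, -0.002, 0.079]
contact_force: [-0.1, 0.8, -4.6]
grip_width: 44.8
x -0.6 y 0.1 z 7.6 | yaw -0.1 tilt 9.03 roll -0.0 | F [-0.1  0.8 -4.6] edge z 0.5 tau [-0.02  0.07  0.02] w 44.8 t 9.50
t: 9.8
ee_pos: [582.1, -17.1, 92.8]
eef_rot: [0.022, 0.998, -0.002, 0.061]
contact_force: [-0.5, -0.3, 1.0]
grip_width: 45.1
x -0.6 y 0.0 z 6.6 | yaw -0.1 tilt 7.04 roll -0.0 | F [-0.5 -0.3  1. ] edge z 1.1 tau [0.03 0.64 0.  ] w 45.1 t 9.80
4 rows travel cm [-0.115, 0.002, 0.458] twist deg [-0.006, 1.761, -0.02]
```

```bash
python3 -m pendant '[{"travel":[-0.1,0,0.46],"twist":[0,1.75,0],"jaw":255},{"travel":[0,0,0],"twist":[0,0,0],"jaw":255},{"travel":[0,0,0],"twist":[0,0,0],"jaw":255}]'; python3 e.py -0.3,0,0,3
```

```text
t: 10.1
ee_pos: [583.7, -17.2, 88.0]
eef_rot: [0.022, 0.999, -0.001, 0.046]
contact_force: [0.0, -1.0, -0.1]
grip_width: 44.7
x -0.5 y 0.0 z 4.5 | yaw -0.1 tilt 5.28 roll -0.0 | F [ 0.1 -1.  -0.1] edge z 0.4 tau [-0.03  0.52 -0.02] w 44.7 t 10.10
3 rows travel cm [-0.119, 0.003, 0.444] twist deg [-0.007, 1.76, -0.029]
```

```bash
python3 -m pendant '[{"travel":[-0.1,0,0.44],"twist":[0,1.75,0],"jaw":255},{"travel":[0,0,0],"twist":[0,0,0],"jaw":255},{"travel":[0,0,0],"twist":[0,0,0],"jaw":255}]'; python3 e.py;  python3 -m pendant '[{"travel":[-0.1,0,0.44],"twist":[0,1.75,0],"jaw":255},{"travel":[0,0,0],"twist":[0,0,0],"jaw":255},{"travel":[0,0,0],"twist":[0,0,0],"jaw":255}]'; python3 e.py -0.3,0,0,1
```

```text
t: 10.4
ee_pos: [585.0, -17.3, 83.3]
eef_rot: [0.022, 0.999, -0.001, 0.031]
contact_force: [0.8, -0.7, -2.9]
grip_width: 45.3
x -0.7 y 0.0 z 2.7 | yaw -0.1 tilt 3.50 roll -0.0 | F [ 0.8 -0.7 -2.9] edge z -0.0 tau [-0.01  0.35  0.04] w 45.3 t 10.40
t: 10.7
ee_pos: [586.4, -17.4, 79.1]
eef_rot: [0.022, 1.0, -0.0, 0.015]
contact_force: [0.3, 0.2, -2.5]
grip_width: 45.3
x -0.8 y 0.0 z 1.3 | yaw -0.1 tilt 1.76 roll -0.0 | F [ 0.3  0.2 -2.5] edge z -0.1 tau [-0.01  0.37  0.02] w 45.3 t 10.70
1 rows travel cm [-0.163, 0.012, 0.421] twist deg [-0.017, 1.757, -0.089]
```

```bash
python3 -m pendant '[{"travel":[-0.1,0,0.42],"twist":[0,1.75,0],"jaw":255},{"travel":[0,0,0],"twist":[0,0,0],"jaw":255},{"travel":[0,0,0],"twist":[0,0,0],"jaw":255}]'; python3 e.py -0.3,0,0,1
python3 - <<'E'
from h import *
from rig import r
sc=r.grab_frame("scene"); a=cv2.resize(sc["img"][150:260,220:330],(600,600),interpolation=cv2.INTER_CUBIC)
cv2.imwrite("pics/v5.png",a[:,:,::-1]); pickle.dump((r.read_state(),sc),open("v5.pkl","wb"))
E
```

```text
t: 11.0
ee_pos: [587.7, -17.4, 74.9]
eef_rot: [0.022, 1.0, -0.0, 0.0]
contact_force: [-0.3, -0.3, -4.1]
grip_width: 45.0
x -0.6 y 0.0 z -0.0 | yaw -0.1 tilt 0.04 roll -0.0 | F [-0.3 -0.3 -4.1] edge z -0.0 tau [-0.04 -0.08  0.02] w 45.0 t 11.00
1 rows travel cm [-0.038, 0.009, 0.005] twist deg [-0.017, 0.04, -0.084]
```

View pics/v5.png

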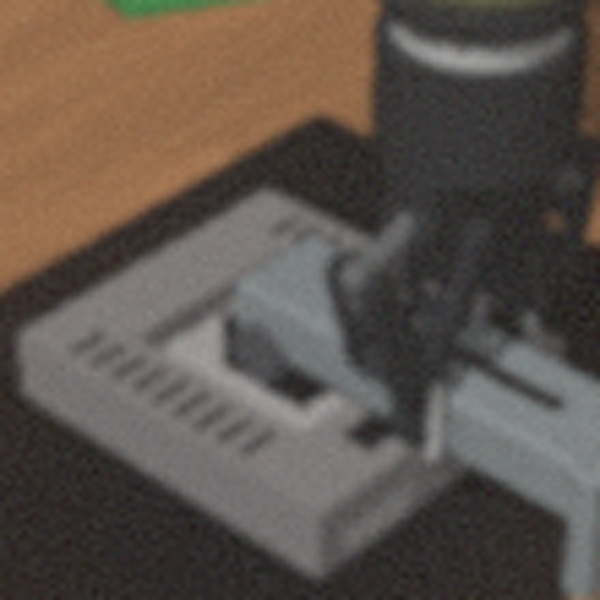

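The neck is lying level and the plate is in the pocket, at about (200,360). Next I'll press in small steps to see whether it is on the floor or riding on the catch.

```bash
for i in 1 2; do python3 -m pendant '[{"travel":[0,0,0.15],"twist":[0,0,0],"jaw":255},{"travel":[0,0,0],"twist":[0,0,0],"jaw":255}]'>/dev/null; python3 e.py; done
```

```text
x -0.7 y 0.0 z -0.3 | yaw -0.1 tilt 0.03 roll -0.0 | F [0.1 0.9 3.2] edge z -0.4 tau [0.03 0.52 0.04] w 45.4 t 11.25
x -0.2 y 0.1 z -1.0 | yaw -0.1 tilt 0.10 roll -0.0 | F [-1.   0.6  9.7] edge z -1.1 tau [0.03 0.88 0.05] w 45.0 t 11.45
```

```bash
for i in 1 2 3; do python3 -m pendant '[{"travel":[0,0,0.15],"twist":[0,0.3,0],"jaw":255},{"travel":[0,0,0],"twist":[0,0,0],"jaw":255}]'>/dev/null; python3 e.py; done
```

```text
x -0.3 y 0.0 z -0.8 | yaw -0.1 tilt -0.17 roll -0.0 | F [-3.5  0.6 19.4] edge z -0.6 tau [0.03 1.18 0.04] w 44.9 t 11.65
x -0.4 y 0.0 z -0.5 | yaw -0.1 tilt -0.41 roll -0.0 | F [-6.4 -0.1 27.7] edge z -0.1 tau [0.08 1.45 0.06] w 45.3 t 11.85
x -0.5 y 0.0 z -0.2 | yaw -0.1 tilt -0.66 roll -0.0 | F [-10.1   0.1  36. ] edge z 0.4 tau [0.11 1.65 0.03] w 44.7 t 12.05
```

36 N with no further travel is a hard stop. I'll unload and then tug up lightly to test the catch.

```bash
python3 -m pendant '[{"travel":[0,0,-0.35],"twist":[0,-0.45,0],"jaw":255},{"travel":[0,0,-0.35],"twist":[0,-0.45,0],"jaw":255},{"travel":[0,0,0],"twist":[0,0,0],"jaw":255}]'>/dev/null; python3 e.py;for i in 1 2; do python3 -m pendant '[{"travel":[0,0,-0.15],"twist":[0,0,0],"jaw":255},{"travel":[0,0,0],"twist":[0,0,0],"jaw":255}]'>/dev/null; python3 e.py; done
```

```text
x -0.7 y 0.1 z -0.3 | yaw -0.1 tilt 0.04 roll -0.0 | F [ 2.4 -0.1 -4.9] edge z -0.3 tau [-0.03 -0.36 -0.05] w 44.9 t 12.35
x -0.8 y 0.1 z 0.5 | yaw -0.1 tilt -0.07 roll -0.0 | F [ 0.2  0.  -6.1] edge z 0.6 tau [-0.03 -0.36 -0.03] w 44.8 t 12.55
x -1.1 y 0.1 z 1.4 | yaw -0.1 tilt -0.11 roll -0.0 | F [  1.8   0.6 -13.4] edge z 1.5 tau [-0.06 -0.92  0.  ] w 45.1 t 12.75
```

A tug of 8 N beyond the weight is resisted after about 1 mm of play, so the catch holds. Next I'll lower, release and retreat.

```bash
python3 -m pendant '[{"travel":[0,0,0.25],"twist":[0,0,0],"jaw":255},{"travel":[0,0,0],"twist":[0,0,0],"jaw":255}]'>/dev/null; python3 e.py; python3 -m pendant '[{"travel":[0,0,0],"twist":[0,0,0],"jaw":120},{"travel":[0,0,0],"twist":[0,0,0],"jaw":60},{"travel":[0,0,0],"twist":[0,0,0],"jaw":0},{"travel":[0,0,0],"twist":[0,0,0],"jaw":0},{"travel":[0,0,0],"twist":[0,0,0],"jaw":0},{"travel":[0,0,0],"twist":[0,0,0],"jaw":0},{"travel":[0,0,0],"twist":[0,0,0],"jaw":0},{"travel":[0,0,0],"twist":[0,0,0],"jaw":0}]'; python3 -m pendant '[{"travel":[0,0,-2],"twist":[0,0,0],"jaw":0},{"travel":[0,0,-4],"twist":[0,0,0],"jaw":0},{"travel":[0,0,-4],"twist":[0,0,0],"jaw":0},{"travel":[-2,0,-4],"twist":[0,0,0],"jaw":0},{"travel":[0,0,-4],"twist":[0,0,0],"jaw":0},{"travel":[0,0,0],"twist":[0,0,0],"jaw":0},{"travel":[0,0,0],"twist":[0,0,0],"jaw":0},{"travel":[0,0,0],"twist":[0,0,0],"jaw":0}]'
python3 - <<'E'
from h import *
from rig import r
s=r.read_state();f=r.grab_frame("wrist"); sc=r.grab_frame("scene"); pickle.dump((s,f,sc),open("w6.pkl","wb"))
b=cv2.resize(sc["img"][140:250,230:340],(400,400),interpolation=cv2.INTER_CUBIC)
a=cv2.resize(f["img"][:300,130:430],(400,400),interpolation=cv2.INTER_CUBIC)
cv2.imwrite("pics/w6.png",np.hstack([a,b])[:,:,::-1])
# predicted home pixels
g=wf(s,f);Rp=Ro.from_euler("Z",PY,degrees=True).as_matrix()
for q in [(-45,-40,8),(-45,40,8),(-8,-23,58),(-8,23,58),(165,-27,58),(165,27,58)]:
    X=PK+Rp@np.array(q); print(q,((proj(g,X)[0]-[130,0])*4/3).round(0),((proj(sc,X)[0]-[230,140])*400/110+[400,0]).round(0))
E
```

```text
x -0.9 y 0.0 z 0.1 | yaw -0.1 tilt -0.07 roll -0.0 | F [ 0.5 -0.2 -5.6] edge z 0.1 tau [ 0.03 -0.26  0.02] w 44.6 t 12.95
t: 13.75
ee_pos: [587.6, -17.4, 75.0]
eef_rot: [0.022, 1.0, -0.0, -0.0]
contact_force: [-0.3, -0.2, -0.2]
grip_width: 85.5
t: 14.55
ee_pos: [606.5, -18.1, 253.7]
eef_rot: [0.022, 1.0, -0.0, -0.002]
contact_force: [0.3, 0.4, -0.3]
grip_width: 85.5
(-45, -40, 8) [144.  29.] [459. 274.]
(-45, 40, 8) [254.  29.] [547. 220.]
(-8, -23, 58) [163.  75.] [518. 221.]
(-8, 23, 58) [235.  75.] [570. 189.]
(165, -27, 58) [165. 322.] [743. 349.]
(165, 27, 58) [235. 322.] [802. 303.]
```

View pics/w6.png

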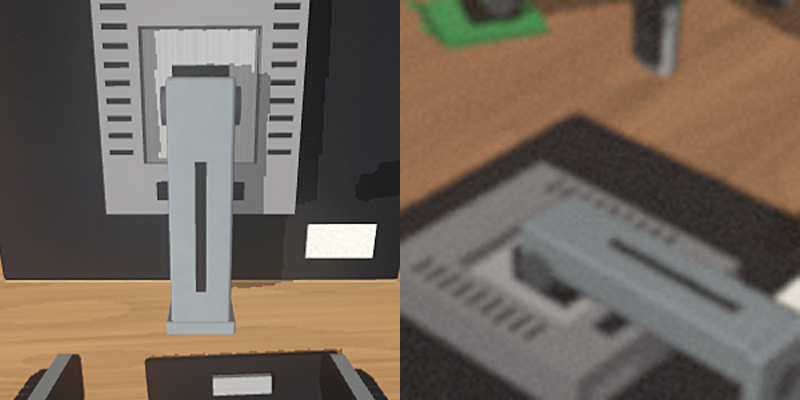

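The left crop shows the column's near end at (168–238,75) and the foot edge at (167–235,322). Home predicts (163–235,75) and (165–235,322). The right crop also matches: the corner is at (520,225) against a predicted (518,221). The neck is level, seated and released, so I'm handing in.

```bash
python3 -c "
from rig import r
print(r.finish_job(), r.read_state()['t'])"
```

```text
the job is handed in; nothing more can be done
the job is handed in; nothing more can be done
```

The stand neck is fitted in the monitor's pocket and the job was handed in at about 14.6 s of the 48 s allowed. I couldn't read the catch joint itself, so the snap is inferred from force and position.

- **Fitting:** I gripped the neck at its balance point and tilted it about 34° with the foot end up. The tabs slid under the lip without contact force. I then swung the foot end down in small held steps and pressed. I released the neck once it was seated and backed the gripper off.
- **Press:** It met a hard stop at the home height. The peak reading was about 36 N, more than the 6 to 15 N needed. The clear drop in force came earlier, during the swing, between about 7° and 3.5°. I take that as the snap; the later pressing showed no separate one.
- **Pull test:** A light upward tug moved about 1 mm, then was resisted by about 8 N beyond the neck's weight. That is what a closed catch should do.
- **After release:** The wrist and scene views put the column and foot within a few crop pixels of their predicted home positions. The wrist force read about zero.
- **Bystanders:** No move went near the jar, tape, screwdriver or base. I did not measure their positions again at the end.

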